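Press the transit bolt into its case

TASK

Press the release button of the closed case so that its lid springs up, then swing the lid right back to its stop. Pick up the loose transit bolt and press it firmly down into the empty cutout, the same way round as the bolt already stowed beside it, until it sits fully home and level. Leave the other things on the worktop where they are.

Things in the scene. Friction and masses are not known exactly. Their poses are not given: they have to be found in the camera images.
- bolt_center (a point): loose transit bolt on the worktop: square black spacer 36 mm long, 24 wide, 24 tall; steel hexagon head (19 mm across, 12 long) at one end, steel shaft (10 mm thick, 42 long) at the other; 90 mm overall, about 0.1 kg. The point is the spacer's centre, 12 mm above its underside; x along the shaft, away from the head; y across the width; z up
- seat (a point): where the centre of the loose bolt's spacer is when fully home in the empty cutout (the other holds a twin bolt); x is the way the shaft must point (case front to hinge), y across the case, z up. The insert's flat top is 4 mm above this point, the case rim 6 mm above; the seated spacer's top is 12 mm above it, so 8 mm proud of the insert
- stowed_center (a point): centre of the spacer of the bolt already stowed in the other cutout, a twin of the loose one, seated as that must be; same axes; the two cutouts are 90 mm apart; this bolt is fixed
- button_top (a point): centre of the top of the round steel release button, 22 mm across, on a 28 mm high boss in front of the case; 35 mm above the worktop when up. Pressed straight down it travels 5 mm (1.4 N at first, 5 N at the bottom) and frees the lid after about 3 mm. x from the case's front to its hinge, z up
- lid_button (a joint): travel of the button, m: 0 up, 0.005 fully down; it springs back
- lid (a joint): opening of the lid, rad: 0 shut and latched, 1.75 wide open against its stop, leaning back a little; when unlatched a spring lifts it to about 0.3 to 0.4 rad within half a second; the stiff hinge then holds it wherever it is left (about 1 to 3 N at the front edge moves it)
- lid_hinge (a point): middle of the lid's hinge line at the back of the case, 28 mm above the worktop, fixed to the case; x points from the case's front to its back, y along the hinge, z up. The case is 140 mm deep (front to hinge), 190 mm wide, its base 28 mm high; the lid is a shallow tray 18 mm high with 3.5 mm walls, open side down
- lid_edge (a point): middle of the lower front edge of the lid, 140 mm from the hinge line; moves with the lid
- dosing_ball: bystander: grey dosing cup, 66 mm across, 50 mm tall; origin under its centre; leave it alone
- tape_1: bystander: roll of black tape, 57 mm across, 19 mm tall; origin under its centre; leave it alone
- keys_1: bystander: bunch of keys lying flat, 110 x 121 mm, 8 mm high; origin under its centre; leave it alone
- strip: felt strip, 34 x 18 x 2 mm, on the floor of the empty cutout; origin under its centre; the seated spacer rests on it. The cutout has the bolt's outline, play 1.5 mm each side of the spacer, and is 18 mm deep. Two sprung cheeks grip the spacer's sides: laid in, the bolt stops about 12 mm too high; up to about 15 N straight down on the spacer presses it home, where it stays
- bolt_tip (a point): free end of the loose bolt's shaft, 60 mm along x from the spacer's centre
Things that resemble listed ones, but are neither listed nor needed, are in the scene too. Leave any green look-alike of the part that bears bolt_center alone.

How it is judged:
On the way, in this order (a step that is already met when the one before it is completed fails the run):
1. the release button is pressed (value of joint lid_button above 0.0028 m).
2. the lid is swung back to its stop (value of joint lid above 1.5 rad), for 0.2 s.
At the end, for the whole second after the job is handed in: The lid stands open by more than 1.5 rad; the loose bolt lies at rest in the empty cutout, shaft pointing to the hinge, its spacer's centre within 5 mm horizontally of the seat and not more than 3 mm above it, level within 0.1 rad and in line within 0.12 rad (value of joint lid above 1.5 rad and horizontal distance between bolt_center and seat below 0.005 m and z of bolt_center in the frame of seat between -0.004 and 0.003 m and x of bolt_tip in the frame of seat above 0.05 m and angle between the x axis of bolt_center and the x axis of seat, either way round below 0.12 rad and angle between bolt_center's own z axis and vertical below 0.1 rad and linear speed of bolt below 0.02 m/s); the robot touches nothing.
It fails at once if the dosing cup is disturbed (moved more than 30 mm) (distance of dosing_ball from where it was at the start of the episode above 0.03 m).
It fails at once if the tape is disturbed (moved more than 30 mm) (distance of tape_1 from where it was at the start of the episode above 0.03 m).
It fails at once if the keys are disturbed (moved more than 30 mm) (distance of keys_1 from where it was at the start of the episode above 0.03 m).
It also fails if it takes over 58 s, if anything falls off the work surface, if the arm or the gripper's body presses on something with over 40 N, if the wrist force passes 120 N, or if a joint passes its speed limit or range.

ROBOT

A 6-joint arm with a two-finger parallel gripper is mounted at the origin on a cart in front of the work surface, level with it; the furniture and walls round the work are solid. World frame = base frame: x ahead of the robot, y to its left, z up, the work surface at z = 0. Lengths are in m, angles in rad, forces in N, time in s.
With the tool pointing down it reaches from about 0.25 to 0.725 m from the base axis. Payload 4 kg.
Tool frame: the origin (TCP) lies on the centre line of the jaws, within the pads' length; the fingertips stand 14 mm ahead of it and the grasp point (between the pads) lies 5 mm behind it; z points along the fingers, x is the direction in which the jaws open and shut, and the axes are right-handed (so a half turn about z gives the same grasp; the last joint's range is limited). The gripper opens to 85 mm and grips with 20 to 120 N. Pads are 22 mm wide; open, the fingers measure 114 mm over their backs; the gripper's body (76 mm by 85 mm) begins 54 mm behind the grasp point. The pads swing forward as they close: fully open they stand 13 mm farther back than shut.
Start: joints at [-1.34, 0.241, 0.005, 1.335, 0, 1.571], TCP at [0.114, -0.487, 0.245] pointing down, gripper open.
Joint ranges: [-2.72, 2.72], [-1.05, 1.87], [-1.09, 1.28], [-1.99, 2.15], [-1.42, 1.44], [-3.14, 3.14]. Speed limits (rad/s): [2.79, 2.79, 3.14, 3.14, 3.14, 3.14].

INTERFACE

Orientations are given as a unit quaternion [x, y, z, w].
In Python, from workcell import bot gives the robot as it stands.
- The arm moves only by the tool play_rows, never from a script. Its argument "motion" is a list of rows, each an object with "fingers": the closure, from -1 (fully open) to 1 (shut), so that 0 is half open; "translation": the shift along the tool's x, y, z in cm, a list of three; "roll": the turn about the tool's z in degrees. A call has 1 to 20 rows; each row is the pose to reach, as a shift and turn from the pose commanded when the call began, along the tool's axes at that moment; what a row does not reach only later rows make up. A row lasts 1/12 s, in which the tool goes at most 41.7 mm and 7.16 degrees, less where a joint would pass 70% of its speed; a pose out of reach is approached as far as the arm can. A call with a gripper value outside its range is refused whole. The fingers move at their own pace and stop on an object; the grip force is fixed at half the most. Time passes only in rows, so rows that repeat a pose let the fingers close. It gives the time, the measured TCP pose, the force and the opening at its end, in the units of the state.
- bot.get_obs(): the state, without advancing time (a new reading comes with each control period).
- bot.camera(name): name is "side" or "top" or "wrist"; returns a dict with "pixels" (480x640x3 uint8, red, green, blue), "intrinsics" (3x3 intrinsics, pixels), "world_to_cam" (4x4, takes a point from world to camera coordinates). Camera axes: x right, y down, z forward; pixel columns grow to the right and rows downward; lengths in m; the calibration is good to about 2 mm. A picture is of the moment at which its call begins. There is no depth.
- bot.job_done(): hands the job in, once; it reports no verdict.
The state is a dict: "clock": time; "joint_pos": joint angles; "joint_vel": joint speeds; "tau": joint torques, N m; "eef_pos": TCP position; "tool_rot": TCP orientation; "ft_force": force on the tool from outside, world axes, zero at the start; "ft_torque": the same for the moment, N m; "grip_width": finger opening in m.
Only numpy, scipy, OpenCV 4.12 (cv2) and the standard library are available. Lean on these libraries where they do the work, as an engineer would, in place of code of your own. Each camera call takes 0.05 s, during which the arm holds its last target. There are 200 camera calls.

## Working session

There is one attempt and no reset: what is moved stays moved. The work goes in short steps, Python scripts to look and compute and a tool call to move; the robot and the scene stay as the last step left them, time stands still between calls to the robot, and variables do not carry over. Pictures are saved under pics/ and viewed, about 8 in all and at most 12, crops included, and the job is handed in when it is done.

Besides the shell and the picture viewer there is one more tool, called after ">>>" by a JSON object that holds its "fn" and its "kwargs". play_rows: Moves the arm, as the interface text tells. Its arguments: {"type":"object","properties":{"motion":{"type":"array","items":{"type":"object","properties":{"fingers":{"type":"number"},"translation":{"type":"array","items":{"type":"number"}},"roll":{"type":"number"}}}}},"required":["motion"]}

```bash
mkdir -p pics
cat > h.py <<'E'
import numpy as np, cv2
from workcell import bot
def cam(n,save=None):
    c=bot.camera(n)
    if save: cv2.imwrite(f'pics/{save}.png',c['pixels'][:,:,::-1])
    return c
def ray(c,uv,z):
    T=np.array(c['world_to_cam']);K=np.array(c['intrinsics']);R=T[:3,:3];o=-R.T@T[:3,3]
    d=R.T@np.linalg.inv(K)@np.array([uv[0],uv[1],1.]); return o+d*(z-o[2])/d[2]
def proj(c,p):
    T=np.array(c['world_to_cam']);K=np.array(c['intrinsics']);q=K@(T[:3,:3]@np.array(p)+T[:3,3]);return q[:2]/q[2]
E
python3 - <<'E'
from h import *
for n in ('top','side'):
    c=cam(n,n+'0'); np.savez(n+'0',**c)
    T=c['world_to_cam'];print(n,-T[:3,:3].T@T[:3,3],T[2,:3],c['intrinsics'][0,0])
print(bot.get_obs())
E
```

```text
top [0.3506195  0.02906965 1.45398468] [ 0.11782648  0.00368386 -0.99302737] 589.6805489979273
side [0.03764996 0.30235843 0.97872065] [ 0.43052049 -0.23247841 -0.87212723] 476.53953414760775
{'clock': 0.1, 'joint_pos': array([-1.33999738e+00,  2.41366229e-01,  3.89520947e-03,  1.33521282e+00,
        3.39046818e-06,  1.57077341e+00]), 'joint_vel': array([-0.00116291, -0.00211872,  0.00471154, -0.00160642, -0.00084641,
       -0.00097952]), 'tau': array([ 7.60464318e-04, -3.73138654e+01,  2.53009844e+01,  1.08417359e-02,
        5.68685834e-05,  7.66115278e-06]), 'eef_pos': array([ 0.11425807, -0.48622867,  0.24450152]), 'tool_rot': array([ 7.83829243e-01, -6.20975706e-01, -7.38676702e-04, -5.87394702e-04]), 'ft_force': array([-0.19199085,  0.52119406,  0.54627014]), 'ft_torque': array([ 0.01254884, -0.03237232,  0.01236385]), 'grip_width': 0.08521103501318958}
```

View pics/top0.png

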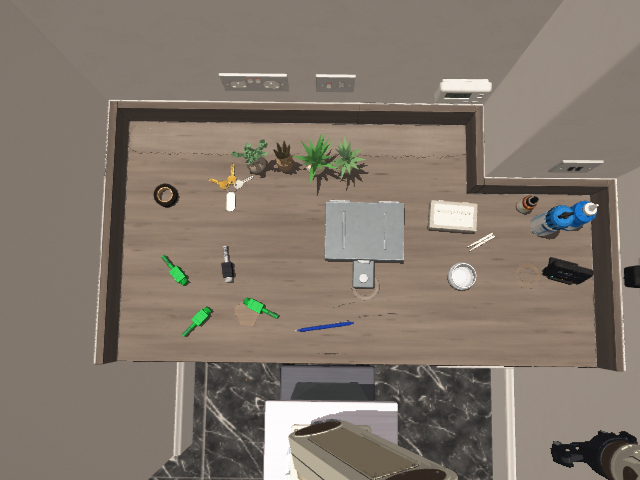

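View pics/side0.png

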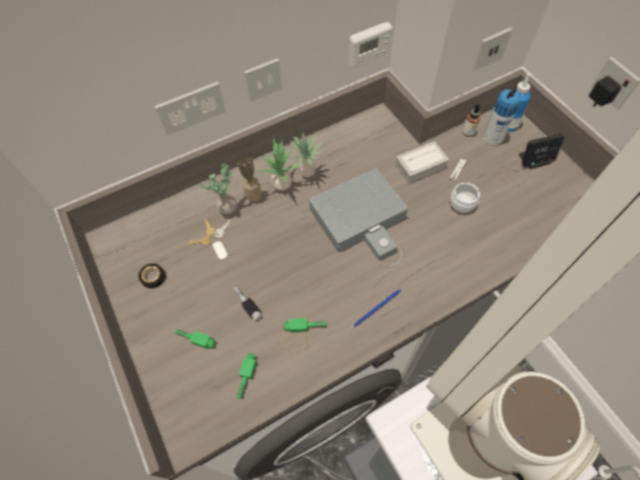

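Top view: the case is at (365,231), with its button at (363,279). The only bolt in black and steel is at (227,264), and the side view agrees at (248,304). Things it could be mistaken for are the green look-alikes at (174,270), (197,320) and (261,307), plus the keys at (232,188). I choose (227,264) and check it in a close crop.

Run:
```python
from h import *
c=dict(np.load('top0.npz')); s=dict(np.load('side0.npz'))
I=c['pixels'][:,:,::-1];J=s['pixels'][:,:,::-1]
a=cv2.resize(I[235:300,195:260],(390,390),interpolation=cv2.INTER_CUBIC)
b=cv2.resize(J[275:330,220:275],(390,390),interpolation=cv2.INTER_CUBIC)
d=cv2.resize(I[190:300,315:415],(400,440),interpolation=cv2.INTER_CUBIC)[:, :400]
e=np.zeros((440,790,3),np.uint8); e[:390,:390]=a; e[:, 390:790]=d
cv2.imwrite('pics/crop0.png',e)
# black spacer mask
def blob(im,box,f):
    x0,y0,x1,y1=box; m=f(im[y0:y1,x0:x1].astype(int)).astype(np.uint8)
    n,l,st,ce=cv2.connectedComponentsWithStats(m)
    k=1+np.argmax(st[1:,4]); pts=np.argwhere(l==k)[:,::-1]+[x0,y0]
    return pts.astype(np.float32)
for nm,cc,im,box in(('top',c,I,(210,240,245,290)),('side',s,J,(228,280,268,325))):
    p=blob(im,box,lambda q:q.max(2)<62)
    w=np.array([ray(cc,u,.020)[:2] for u in p]); r=cv2.minAreaRect((w*1000).astype(np.float32))
    print(nm,len(p),p.mean(0),w.mean(0),r)
# case lid grey
hsv=cv2.cvtColor(I,cv2.COLOR_BGR2HSV)
p=blob(I,(310,190,420,300),lambda q:(abs(q[:,:,0]-q[:,:,2])<22)&(q.min(2)>95)&(q[:,:,0]>=q[:,:,2]-3))
w=np.array([ray(c,u,.046)[:2] for u in p]); print(len(p),cv2.minAreaRect((w*1000).astype(np.float32)),w.min(0),w.max(0))
for z in(.035,): print('button',ray(c,(363,279),z),ray(s,(384,243),z))
for u in((326,201),(404,202),(404,262),(324,261)): print(u,ray(c,u,.046))
```

```text
top 159 [227.55975 269.45282] [0.46428193 0.25759027] ((464.3939208984375, 257.4622497558594), (35.719932556152344, 26.263460159301758), 8.918381690979004)
side 111 [249.64865 306.42343] [0.46289932 0.2590641 ] ((462.7968444824219, 259.1509704589844), (29.85163116455078, 19.63373565673828), 8.203883171081543)
4465 ((560.8114013671875, -72.74363708496094), (188.35369873046875, 138.71484375), 89.7583236694336) [ 0.49143155 -0.16720894] [0.63021086 0.02137347]
button [ 0.44406214 -0.0716907   0.035     ] [ 0.44253745 -0.0719321   0.035     ]
(326, 201) [0.63168321 0.01958851 0.046     ]
(404, 202) [ 0.63149723 -0.16964434  0.046     ]
(404, 262) [ 0.48532481 -0.1689986   0.046     ]
(324, 261) [0.48537707 0.02275089 0.046     ]
```

View pics/crop0.png

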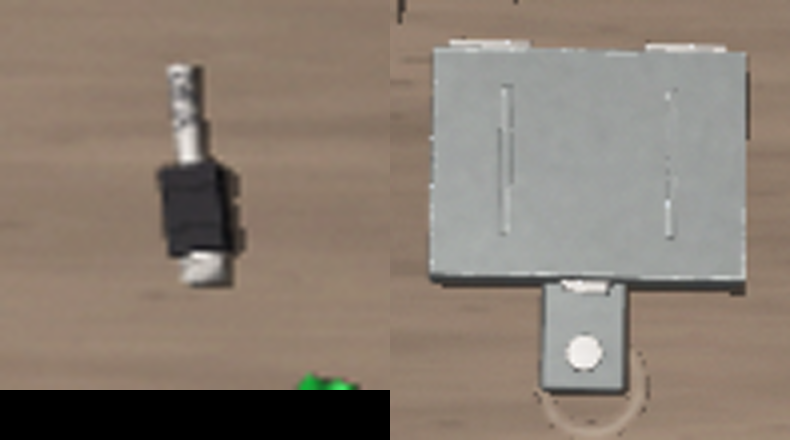

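The crop confirms a black spacer with a steel head towards the robot and the shaft pointing to +x. Its 36×26 mm outline matches the size given, and both views place it at (0.463, 0.258). The lid measures 188×139 mm, which also agrees. The button is at about (0.443, -0.072). Next I move over the button.

>>> {"fn": "play_rows", "kwargs": {"motion": [{"fingers":1,"translation":[-3,-4,0],"roll":3},{"fingers":1,"translation":[-5.5,-7,0.5],"roll":6},{"fingers":1,"translation":[-8,-10,1],"roll":9},{"fingers":1,"translation":[-10.5,-13,1.5],"roll":13.2},{"fingers":1,"translation":[-13,-16,2],"roll":13.2},{"fingers":1,"translation":[-15.5,-19,3],"roll":13.2},{"fingers":1,"translation":[-18,-22.5,4],"roll":13.2},{"fingers":1,"translation":[-20.5,-26,6],"roll":13.2},{"fingers":1,"translation":[-23,-29,8],"roll":13.2},{"fingers":1,"translation":[-25.5,-32,10],"roll":13.2},{"fingers":1,"translation":[-28,-35,12],"roll":13.2},{"fingers":1,"translation":[-30.5,-38.5,13],"roll":13.2},{"fingers":1,"translation":[-32.84,-41.52,13.5],"roll":13.2},{"fingers":1,"translation":[-32.84,-41.52,13.5],"roll":13.2},{"fingers":1,"translation":[-32.84,-41.52,13.5],"roll":13.2},{"fingers":1,"translation":[-32.84,-41.52,13.5],"roll":13.2}]}}

```text
clock: 1.43
eef_pos: [0.443, -0.0714, 0.1097]
tool_rot: [0.708, -0.706, -0.001, 0.001]
ft_force: [-1.1, -0.1, -0.1]
grip_width: -0.0
```

```bash
python3 -c "
from h import *
o=bot.get_obs();print(o['clock'],o['joint_pos'],o['eef_pos'],o['tool_rot'],o['ft_force'],o['grip_width'])"
```

```text
1.4333 [-1.59502687e-01  2.54256984e-01 -3.55514302e-01  9.63037676e-01
 -4.54460562e-04  2.97946388e+00] [ 0.44301701 -0.07140107  0.10965274] [ 7.08034417e-01 -7.06177174e-01 -6.83456949e-04  7.72783278e-04] [-1.05686684 -0.13466147 -0.05115316] -2.8581623779311586e-05
```

>>> {"fn": "play_rows", "kwargs": {"motion": [{"fingers":1,"translation":[0,0,2.5],"roll":0},{"fingers":1,"translation":[0,0,5],"roll":0},{"fingers":1,"translation":[0,0,5.8],"roll":0},{"fingers":1,"translation":[0,0,6.2],"roll":0},{"fingers":1,"translation":[0,0,6.4],"roll":0},{"fingers":1,"translation":[0,0,6.5],"roll":0},{"fingers":1,"translation":[0,0,6.5],"roll":0}]}}

```text
clock: 2.02
eef_pos: [0.4437, -0.0727, 0.0463]
tool_rot: [-0.707, 0.707, -0.001, 0.0]
ft_force: [-1.1, -0.5, 3.6]
grip_width: 0.0001
```

>>> {"fn": "play_rows", "kwargs": {"motion": [{"fingers":1,"translation":[0,0,0.15],"roll":0},{"fingers":1,"translation":[0,0,0.2],"roll":0},{"fingers":1,"translation":[0,0,0.2],"roll":0}]}}

```text
clock: 2.27
eef_pos: [0.4442, -0.0725, 0.0441]
tool_rot: [0.707, -0.707, 0.001, -0.0]
ft_force: [-2.4, -1.0, 5.3]
grip_width: -0.0001
```

>>> {"fn": "play_rows", "kwargs": {"motion": [{"fingers":1,"translation":[0,0,-0.5],"roll":0},{"fingers":1,"translation":[0,0,-1],"roll":0},{"fingers":1,"translation":[0,0,-1],"roll":0},{"fingers":1,"translation":[0,0,-1],"roll":0},{"fingers":1,"translation":[0,0,-1],"roll":0}]}}

```text
clock: 2.68
eef_pos: [0.4435, -0.0719, 0.0533]
tool_rot: [0.707, -0.707, -0.0, -0.0]
ft_force: [0.5, -0.3, 0.2]
grip_width: -0.0002
```

Run:
```python
from h import *
s=cam('side');c=cam('top')
e=np.hstack([cv2.resize(s['pixels'][150:270,290:430],(420,360)),cv2.resize(c['pixels'][180:300,305:425],(360,360))])
cv2.imwrite('pics/lid1.png',e[:,:,::-1]); print(bot.get_obs()['eef_pos'])
```

```text
[ 0.44324807 -0.07190833  0.0530554 ]
```

View pics/lid1.png

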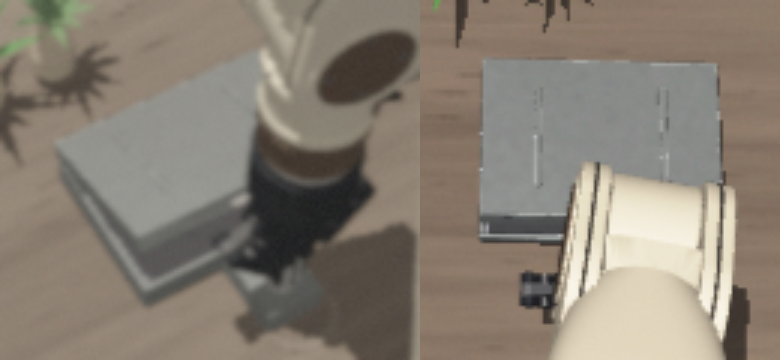

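The lid has sprung up to about 0.35 rad. I now push its front edge along an arc with the closed fingers, rising slightly faster than the edge.

>>> {"fn": "play_rows", "kwargs": {"motion": [{"fingers":1,"translation":[0,-3,0],"roll":0},{"fingers":1,"translation":[0,-4.3,0],"roll":0},{"fingers":1,"translation":[0,-4.7,-0.8],"roll":0},{"fingers":1,"translation":[0,-5.1,-1.65],"roll":0},{"fingers":1,"translation":[0,-5.6,-2.6],"roll":0},{"fingers":1,"translation":[0,-6.15,-3.6],"roll":0},{"fingers":1,"translation":[0,-6.8,-4.5],"roll":0},{"fingers":1,"translation":[0,-7.45,-5.4],"roll":0},{"fingers":1,"translation":[0,-7.45,-5.4],"roll":0}]}}

```text
clock: 3.53
eef_pos: [0.5155, -0.0717, 0.1083]
tool_rot: [0.707, -0.707, -0.002, 0.002]
ft_force: [-7.5, 1.1, 7.7]
grip_width: -0.0003
```

Run:
```python
from h import *
s=cam('side');c=cam('top');w=cam('wrist')
e=np.hstack([cv2.resize(s['pixels'][140:260,290:410],(400,400)),cv2.resize(w['pixels'],(400,400))])
cv2.imwrite('pics/lid2.png',e[:,:,::-1]); o=bot.get_obs();print(o['eef_pos'],o['ft_force'],o['ft_torque'])
```

```text
[ 0.515413   -0.07179955  0.10718991] [-6.23250488  0.58832777  4.53517753] [ 0.0597734   1.2138854  -0.01230727]
```

View pics/lid2.png

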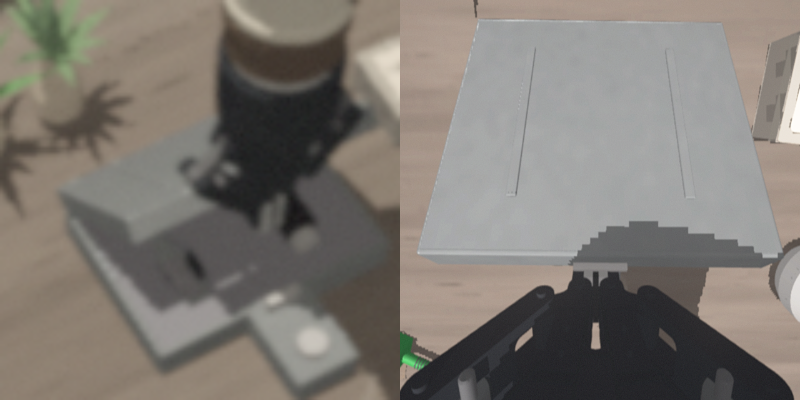

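The lid is riding up on the fingertips, so I carry on.

>>> {"fn": "play_rows", "kwargs": {"motion": [{"fingers":1,"translation":[0,-0.8,-0.8],"roll":0},{"fingers":1,"translation":[0,-1.55,-1.6],"roll":0},{"fingers":1,"translation":[0,-2.4,-2.3],"roll":0},{"fingers":1,"translation":[0,-3.25,-2.9],"roll":0},{"fingers":1,"translation":[0,-4.2,-3.5],"roll":0},{"fingers":1,"translation":[0,-5.15,-4],"roll":0},{"fingers":1,"translation":[0,-6.15,-4.4],"roll":0},{"fingers":1,"translation":[0,-7.15,-4.8],"roll":0},{"fingers":1,"translation":[0,-8.2,-5],"roll":0},{"fingers":1,"translation":[0,-9.25,-5.25],"roll":0},{"fingers":1,"translation":[0,-10,-5.3],"roll":0},{"fingers":1,"translation":[0,-10.65,-5.4],"roll":0},{"fingers":1,"translation":[0,-11.4,-5.4],"roll":0},{"fingers":1,"translation":[0,-12,-5.4],"roll":0},{"fingers":1,"translation":[0,-12.5,-5.4],"roll":0},{"fingers":1,"translation":[0,-12.8,-5.4],"roll":0},{"fingers":1,"translation":[0,-12.8,-5.4],"roll":0},{"fingers":1,"translation":[0,-12.8,-5.4],"roll":0}]}}

```text
clock: 5.18
eef_pos: [0.6444, -0.0719, 0.1607]
tool_rot: [0.707, -0.707, -0.001, 0.001]
ft_force: [-5.0, -0.1, -0.2]
grip_width: 0.0001
```

>>> {"fn": "play_rows", "kwargs": {"motion": [{"fingers":1,"translation":[0,3,0],"roll":-7},{"fingers":1,"translation":[0,6,0],"roll":-14},{"fingers":1,"translation":[0,9,0],"roll":-21},{"fingers":1,"translation":[0,12,0],"roll":-28},{"fingers":1,"translation":[-2,14,0],"roll":-35},{"fingers":1,"translation":[-4,16,0],"roll":-42},{"fingers":1,"translation":[-7,18.2,0],"roll":-49},{"fingers":1,"translation":[-10,18.2,0],"roll":-56},{"fingers":1,"translation":[-13,18.2,0],"roll":-63},{"fingers":0.5,"translation":[-16,18.2,0],"roll":-70},{"fingers":0,"translation":[-19,18.2,0],"roll":-77},{"fingers":0,"translation":[-22,18.2,0],"roll":-84},{"fingers":0,"translation":[-25,18.2,0],"roll":-91},{"fingers":0,"translation":[-28,18.2,0],"roll":-98},{"fingers":0,"translation":[-31,18.2,0],"roll":-105},{"fingers":0,"translation":[-33,18.2,0],"roll":-112},{"fingers":0,"translation":[-33,18.2,0],"roll":-119},{"fingers":0,"translation":[-33,18.2,0],"roll":-126},{"fingers":0,"translation":[-33,18.2,0],"roll":-133},{"fingers":0,"translation":[-33,18.2,0],"roll":-140}]}}

```text
clock: 6.85
eef_pos: [0.4643, 0.2587, 0.1617]
tool_rot: [0.905, 0.426, 0.001, -0.0]
ft_force: [0.1, -1.1, -1.3]
grip_width: 0.0427
```

>>> {"fn": "play_rows", "kwargs": {"motion": [{"fingers":0,"translation":[0,0,0],"roll":-7},{"fingers":0,"translation":[0,0,0],"roll":-14},{"fingers":0,"translation":[0,0,0],"roll":-21},{"fingers":0,"translation":[0,0,0],"roll":-28},{"fingers":0,"translation":[0,0,0],"roll":-35},{"fingers":0,"translation":[0,0,0],"roll":-42},{"fingers":0,"translation":[0,0,0],"roll":-48.5},{"fingers":0,"translation":[0,0,0],"roll":-48.5},{"fingers":0,"translation":[0,0,0],"roll":-48.5}]}}

```text
clock: 7.6
eef_pos: [0.4642, 0.2582, 0.1617]
tool_rot: [0.654, 0.757, 0.001, 0.0]
ft_force: [0.4, -0.1, -0.2]
grip_width: 0.0426
```

Run:
```python
from h import *
o=bot.get_obs();print(o['eef_pos'],o['tool_rot'],o['joint_pos'],o['grip_width'],o['ft_force'])
c=cam('top');w=cam('wrist');s=cam('side');np.savez('top1',**c);np.savez('wrist1',**w);np.savez('side1',**s)
e=np.hstack([cv2.resize(c['pixels'][180:300,305:425],(400,400),interpolation=cv2.INTER_CUBIC),cv2.resize(w['pixels'],(400,300))[:, :].repeat(1,0) if 0 else cv2.copyMakeBorder(cv2.resize(w['pixels'],(400,300)),0,100,0,0,cv2.BORDER_CONSTANT)])
cv2.imwrite('pics/v3.png',e[:,:,::-1])
```

```text
[0.46422758 0.2582163  0.16170433] [6.53697559e-01 7.56755586e-01 6.72554060e-04 1.81008837e-04] [ 5.07545438e-01  3.50994234e-01 -6.63106610e-02  1.15210383e+00
  1.22261900e-04  3.61670123e-01] 0.042629753732782195 [ 0.3934714  -0.13381648 -0.19365651]
```

View pics/v3.png

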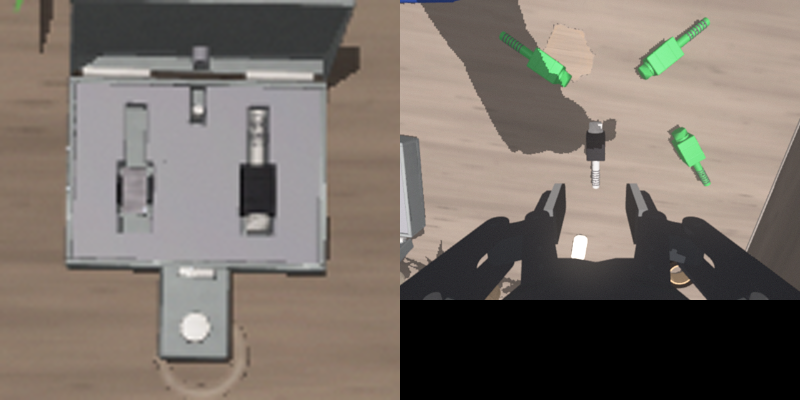

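The lid stands fully open. In the top view the empty cutout with its felt is at about pixel (345,237) and the stowed twin at (382,236). In the wrist view the bolt lies centred in line with the jaws, shaft straight down the picture. Next I measure the seat and refine the bolt position.

```bash
cat > m.py <<'E'
from h import *
def blob(im,box,f):
    x0,y0,x1,y1=box; q=im[y0:y1,x0:x1].astype(int); m=f(q).astype(np.uint8)
    n,l,st,ce=cv2.connectedComponentsWithStats(m); k=1+np.argmax(st[1:,4])
    return (np.argwhere(l==k)[:,::-1]+[x0,y0]).astype(np.float32)
def rect(c,p,z):
    w=np.array([ray(c,u,z)[:2] for u in p])*1000
    return len(p),w.mean(0).round(1),cv2.minAreaRect(w.astype(np.float32))
E
python3 - <<'E'
from m import *
c,s,w=[dict(np.load(n+'1.npz')) for n in('top','side','wrist')]
I=c['pixels'];J=s['pixels'];W=w['pixels']
dark=lambda q:q.max(2)<62
b=(374,224,390,250); print('stowed top',rect(c,blob(I,b,dark),.034))
uv=proj(s,[.54,-.118,.034]).astype(int); print(uv)
print('stowed side',rect(s,blob(J,(uv[0]-18,uv[1]-18,uv[0]+18,uv[1]+18),dark),.034))
# lateral profiles of insert: cutout edges
row=I[228:232,322:402].astype(int).sum(2).mean(0); print(row.astype(int))
for z in(.012,): print('felt',ray(c,(345.2,236.7),z))
print('wrist', -w['world_to_cam'][:3,:3].T@w['world_to_cam'][:3,3])
b=(295*0+440-140,190,340,258)
p=blob(W,b,lambda q:q.max(2)<58); print('spacer px',p.min(0),p.max(0))
for z in(.024,): print('wrist',rect(w,p,z))
print('proj check', proj(w,[.464,.258,.024]),proj(c,[.54,-.118,.034]))
cv2.imwrite('pics/v4.png',np.hstack([cv2.resize(W[160:320,240:400],(400,400)),cv2.resize(J[uv[1]-50:uv[1]+30,uv[0]-60:uv[0]+20],(400,400),interpolation=cv2.INTER_CUBIC)])[:,:,::-1])
E
```

```text
stowed top (147, array([ 548. , -116.4]), ((548.064208984375, -117.38341522216797), (36.78553771972656, 24.416873931884766), 0.6966772675514221))
[377 204]Traceback (most recent call last):
  File "<stdin>", line 7, in <module>
  File "m.py", line 4, in blob
    n,l,st,ce=cv2.connectedComponentsWithStats(m); k=1+np.argmax(st[1:,4])
                                                       ~~~~~~~~~^^^^^^^^^^
    return _wrapfunc(a, 'argmax', axis=axis, out=out, **kwds)
    return bound(*args, **kwds)
ValueError: attempt to get argmax of an empty sequence
```

Run:
```python
from m import *
c,s,w=[dict(np.load(n+'1.npz')) for n in('top','side','wrist')]
W=w['pixels'];I=c['pixels']
print('felt',ray(c,(345.2,236.7),.012))
p=blob(W,(290,185,345,262),lambda q:q.max(2)<58); print('spacer px',p.min(0),p.max(0))
print('wrist',rect(w,p,.020))
print('proj',proj(w,[.464,.258,.024]),proj(w,[.464,.258,.0]))
cv2.imwrite('pics/v4.png',cv2.resize(W[170:310,250:390],(560,560),interpolation=cv2.INTER_CUBIC)[:,:,::-1])
```

```text
felt [ 0.54949253 -0.02901549  0.012     ]
spacer px [298. 211.] [327. 237.]
wrist (565, array([455.7, 255.3]), ((455.4788513183594, 256.33111572265625), (21.14305877685547, 22.938282012939453), 8.393274307250977))
proj [313.02065849 236.04711721] [313.01506752 228.55017003]
```

View pics/v4.png

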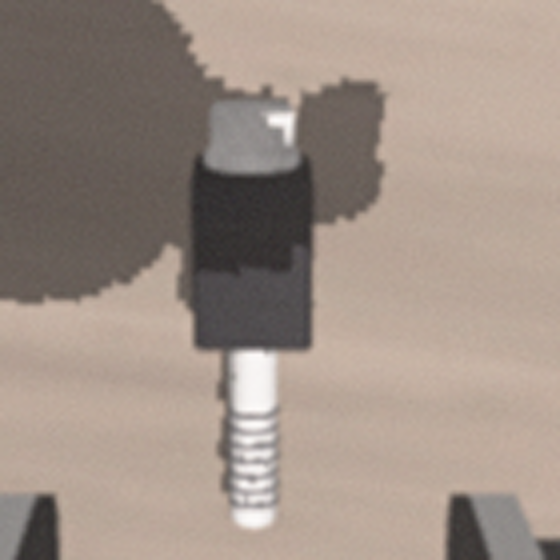

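Run:
```python
from m import *
w=dict(np.load('wrist1.npz'))
T=w['world_to_cam'];print('cam',-T[:3,:3].T@T[:3,3])
for n,u,zs in(('spacer shaft end',(313,257),(.024,0)),('spacer head end',(313,210),(.024,)),('tip',(313,302),(.012,)),('head end',(313,195),(.012,.02))):
  for z in zs: print(n,z,ray(w,u,z))
```

```text
cam [0.39099214 0.24716869 0.29080771]
spacer shaft end 0.024 [0.48126269 0.26053161 0.024     ]
spacer shaft end 0 [0.48938275 0.26173364 0.        ]
spacer head end 0.024 [0.44339226 0.25494171 0.024     ]
tip 0.012 [0.52638397 0.26719351 0.012     ]
head end 0.012 [0.43376835 0.2535229  0.012     ]
head end 0.02 [0.43254095 0.25334057 0.02      ]
```

>>> {"fn": "play_rows", "kwargs": {"motion": [{"fingers":0,"translation":[0,0,3],"roll":0},{"fingers":0,"translation":[0,0,6],"roll":0},{"fingers":0,"translation":[0,0,9],"roll":0},{"fingers":0,"translation":[0,0,12],"roll":0},{"fingers":0,"translation":[0,0,13.5],"roll":0},{"fingers":0,"translation":[0,0,14],"roll":0},{"fingers":0,"translation":[0,0,14],"roll":0},{"fingers":0.3,"translation":[0,0,14],"roll":0},{"fingers":0.6,"translation":[0,0,14],"roll":0},{"fingers":1,"translation":[0,0,14],"roll":0},{"fingers":1,"translation":[0,0,14],"roll":0},{"fingers":1,"translation":[0,0,14],"roll":0},{"fingers":1,"translation":[0,0,14],"roll":0},{"fingers":1,"translation":[0,0,14],"roll":0}]}}

```text
clock: 8.92
eef_pos: [0.4651, 0.2586, 0.0229]
tool_rot: [0.653, 0.758, 0.002, 0.001]
ft_force: [-0.2, 0.5, 6.3]
grip_width: 0.0225
```

>>> {"fn": "play_rows", "kwargs": {"motion": [{"fingers":1,"translation":[0,0,-2],"roll":0},{"fingers":1,"translation":[0,0,-5],"roll":0},{"fingers":1,"translation":[0,0,-8],"roll":0},{"fingers":1,"translation":[-2,0.3,-11],"roll":2},{"fingers":1,"translation":[-5,0.7,-12],"roll":4},{"fingers":1,"translation":[-8,1.1,-12],"roll":6},{"fingers":1,"translation":[-11,1.5,-12],"roll":8.4},{"fingers":1,"translation":[-14,1.9,-12],"roll":8.4},{"fingers":1,"translation":[-17,2.3,-12],"roll":8.4},{"fingers":1,"translation":[-20,2.7,-12],"roll":8.4},{"fingers":1,"translation":[-23,3.2,-12],"roll":8.4},{"fingers":1,"translation":[-26,3.6,-12],"roll":8.4},{"fingers":1,"translation":[-28.5,3.9,-12],"roll":8.4},{"fingers":1,"translation":[-29.5,4.05,-12],"roll":8.4},{"fingers":1,"translation":[-29.5,4.05,-12],"roll":8.4},{"fingers":1,"translation":[-29.5,4.05,-12],"roll":8.4},{"fingers":1,"translation":[-29.5,4.05,-12],"roll":8.4}]}}

```text
clock: 10.33
eef_pos: [0.5471, -0.0267, 0.1412]
tool_rot: [0.706, 0.708, -0.0, -0.001]
ft_force: [-1.0, 0.5, -1.1]
grip_width: 0.0221
```

Run:
```python
from m import *
w=cam('wrist');np.savez('wrist2',**w);o=bot.get_obs();print(o['eef_pos'],o['tool_rot'],o['grip_width'],o['ft_force'])
W=w['pixels'];T=w['world_to_cam'];print('cam',-T[:3,:3].T@T[:3,3])
for n,p in(('stowed',[.548,-.117,.034]),('felt',[.5485,-.028,.012]),('held',[o['eef_pos'][0],o['eef_pos'][1],o['eef_pos'][2]])): print(n,proj(w,p))
cv2.imwrite('pics/v5.png',cv2.resize(W,(800,600),interpolation=cv2.INTER_CUBIC)[:,:,::-1])
```

```text
[ 0.5470832  -0.02646491  0.14120856] [ 7.05738086e-01  7.08472708e-01 -5.63924116e-05 -4.14539802e-04] 0.02226267196534383 [-0.59639674 -0.77960123 -0.15361174]
cam [ 0.47332372 -0.02719721  0.27046568]
stowed [185.31207393 248.85781637]
felt [311.45853746 241.26912726]
held [313.99014569 325.31913101]
```

View pics/v5.png

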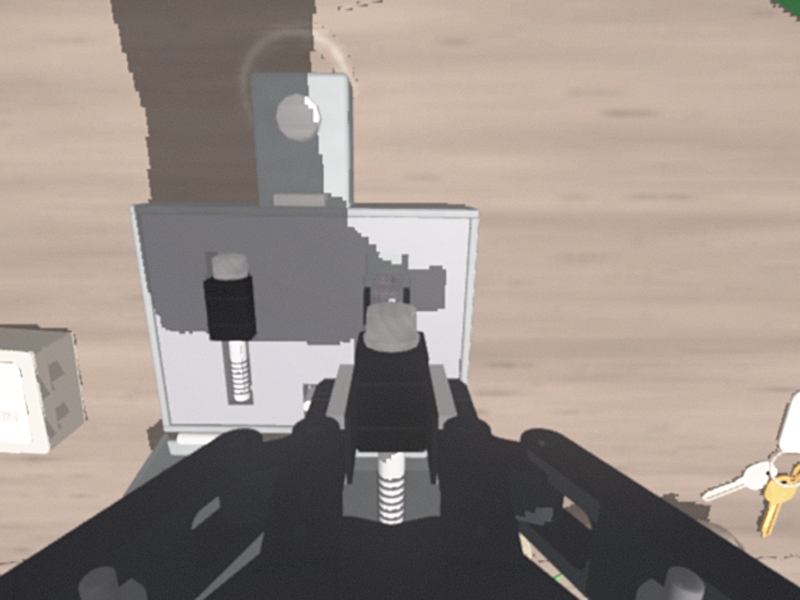

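Run:
```python
from m import *
w=dict(np.load('wrist2.npz')); f=.8
R=lambda u,v,z:ray(w,(u*f,v*f),z)
print('stowed shaft-end L,R',R(206,341,.034),R(255,341,.034),'tip',R(240,402,.022))
print('stowed head-end top', R(230,276,.034))
print('held shaft end L,R',R(356,451,.142),R(430,450,.142),'tip',R(392,523,.13),'head front',R(392,306,.130))
print('button',R(298,116,.035)); print('case corners',R(133,207,.028),R(477,211,.028),R(162,432,.028))
print('stowed shaft top', R(237,350,.027))
print('cutout cheeks L,R', R(364,295,.026),R(410,295,.026))
W=w['pixels']; cv2.imwrite('pics/v6.png',np.hstack([cv2.resize(W[190:270,270:350],(400,400),interpolation=cv2.INTER_CUBIC),cv2.resize(W[190:330,140:280],(400,400),interpolation=cv2.INTER_CUBIC)])[:,:,::-1])
```

```text
stowed shaft-end L,R [ 0.5661562  -0.13362748  0.034     ] [ 0.56605433 -0.10535795  0.034     ] tip [ 0.61215802 -0.12238198  0.022     ]
stowed head-end top [ 0.52771756 -0.11584887  0.034     ]
held shaft end L,R [ 0.56358342 -0.03878751  0.142     ] [ 0.56309655 -0.01366313  0.142     ] tip [ 0.60479583 -0.02636177  0.13      ] head front [ 0.51571268 -0.0267347   0.13      ]
button [ 0.4461525  -0.07343772  0.035     ]
case corners [ 0.49110105 -0.16662229  0.028     ] [0.49256941 0.01942566 0.028     ] [ 0.63019956 -0.17142323  0.028     ]
stowed shaft top [ 0.5745977  -0.11892701  0.027     ]
cutout cheeks L,R [ 0.54051855 -0.04259252  0.026     ] [ 0.54042383 -0.01602382  0.026     ]
```

View pics/v6.png

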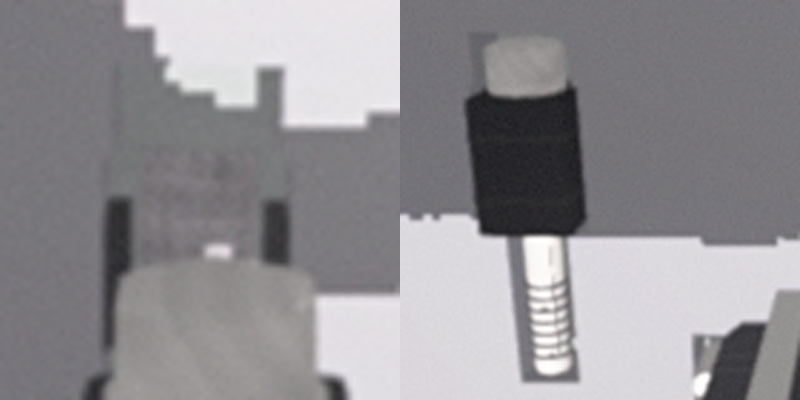

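Estimates: the seat is at (0.5485, -0.029), with the top and wrist views agreeing within 2 mm. The held bolt is about 1 mm behind the TCP. I shift and lower to just above the insert.

>>> {"fn": "play_rows", "kwargs": {"motion": [{"fingers":1,"translation":[-0.25,0.25,2],"roll":0},{"fingers":1,"translation":[-0.25,0.25,4.5],"roll":0},{"fingers":1,"translation":[-0.25,0.25,7],"roll":0},{"fingers":1,"translation":[-0.25,0.25,8.5],"roll":0},{"fingers":1,"translation":[-0.25,0.25,8.8],"roll":0},{"fingers":1,"translation":[-0.25,0.25,8.8],"roll":0},{"fingers":1,"translation":[-0.25,0.25,8.8],"roll":0}]}}

```text
clock: 10.97
eef_pos: [0.5506, -0.0294, 0.0541]
tool_rot: [0.706, 0.708, 0.0, 0.0]
ft_force: [0.1, 0.5, -0.9]
grip_width: 0.0225
```

Run:
```python
from m import *
w=cam('wrist');np.savez('wrist3',**w);o=bot.get_obs();print(o['eef_pos'],o['tool_rot'],o['grip_width'],o['ft_force'])
W=w['pixels']
s=cam('side');u=proj(s,[.53,-.03,.03]).astype(int)
cv2.imwrite('pics/v7.png',np.hstack([cv2.resize(W[200:440,200:440],(500,500),interpolation=cv2.INTER_CUBIC),cv2.resize(s['pixels'][u[1]-60:u[1]+60,u[0]-36:u[0]+36],(300,500),interpolation=cv2.INTER_CUBIC)])[:,:,::-1])
```

```text
[ 0.55119709 -0.02969087  0.05469066] [0.7059636  0.70824705 0.00083809 0.00089813] 0.022341514526587326 [ 0.38440334 -0.29682574  0.25900108]
```

View pics/v7.png

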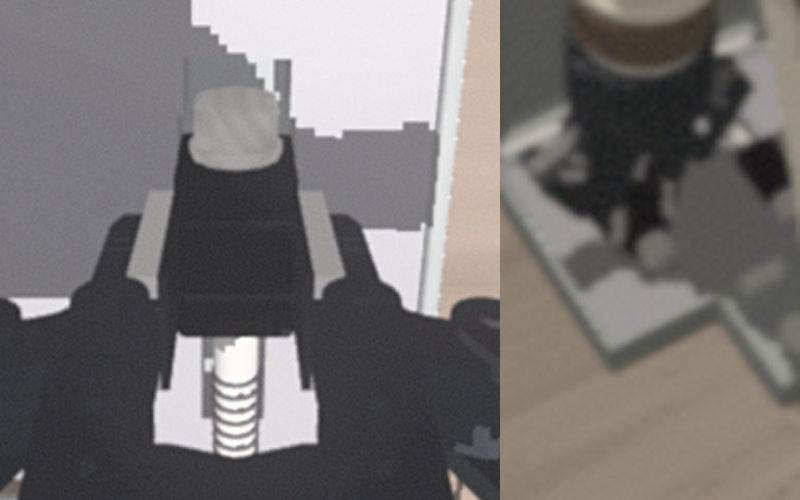

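Run:
```python
from m import *
w=dict(np.load('wrist3.npz')); k=240/500
R=lambda u,v,z:ray(w,(200+u*k,200+v*k),z).round(4)
o=bot.get_obs()['eef_pos']; zc=o[2]-.011; print(o)
a=R(234,418,.026);b=R(285,59,.026);print('slot end',a,'head slot end',b,'len',a[0]-b[0],'->seat x',(a[0]+b[0])/2-.015,'slot y',R(202,400,.026)[1],R(264,400,.026)[1],'head slot y',R(184,70,.026)[1],R(292,70,.026)[1])
print('held: spacer end',R(236,334,zc+.012),'tip',R(236,456,zc+.005),'head',R(236,168,zc-.0095),R(236,88,zc+.0095))
print('spacer y',R(176,333,zc+.012),R(296,333,zc+.012))
```

```text
[ 0.55139805 -0.02988894  0.05490564]
slot end [ 0.6126 -0.0298  0.026 ] head slot end [ 0.5165 -0.0188  0.026 ] len 0.09610000000000007 ->seat x 0.54955 slot y -0.038 -0.022 head slot y -0.0412 -0.0172
held: spacer end [ 0.5662 -0.0295  0.0559] tip [ 0.6032 -0.0293  0.0489] head [ 0.539  -0.0296  0.0344] [ 0.5151 -0.0297  0.0534]
spacer y [ 0.5661 -0.0416  0.0559] [ 0.566  -0.0173  0.0559]
```

>>> {"fn": "play_rows", "kwargs": {"motion": [{"fingers":1,"translation":[0,0,0.3],"roll":0},{"fingers":1,"translation":[0,0,0.5],"roll":0},{"fingers":1,"translation":[0,0,0.7],"roll":0},{"fingers":1,"translation":[0,0,0.8],"roll":0},{"fingers":1,"translation":[0,0,0.8],"roll":0}]}}

```text
clock: 11.48
eef_pos: [0.5502, -0.0299, 0.0453]
tool_rot: [0.706, 0.708, 0.001, -0.0]
ft_force: [-0.1, 2.9, -0.6]
grip_width: 0.0225
```

>>> {"fn": "play_rows", "kwargs": {"motion": [{"fingers":1,"translation":[0.05,0,0.15],"roll":0},{"fingers":1,"translation":[0.05,0,0.3],"roll":0},{"fingers":1,"translation":[0.05,0,0.4],"roll":0},{"fingers":1,"translation":[0.05,0,0.4],"roll":0}]}}

```text
clock: 11.82
eef_pos: [0.5509, -0.0298, 0.0423]
tool_rot: [0.706, 0.708, 0.001, 0.001]
ft_force: [-1.5, 0.8, 4.7]
grip_width: 0.0224
```

>>> {"fn": "play_rows", "kwargs": {"motion": [{"fingers":0.6,"translation":[0,0,0],"roll":0},{"fingers":0.2,"translation":[0,0,0],"roll":0},{"fingers":0.2,"translation":[0,0,0],"roll":0},{"fingers":0.2,"translation":[0,0,0],"roll":0},{"fingers":0.2,"translation":[0,0,-2],"roll":0},{"fingers":0.2,"translation":[0,-0.1,-4.5],"roll":0},{"fingers":1,"translation":[0,-0.1,-4.5],"roll":0},{"fingers":1,"translation":[0,-0.1,-4.5],"roll":0},{"fingers":1,"translation":[0,-0.1,-4.5],"roll":0},{"fingers":1,"translation":[0,-0.1,-4.5],"roll":0},{"fingers":1,"translation":[0,-0.1,-4.5],"roll":0}]}}

```text
clock: 12.73
eef_pos: [0.5481, -0.0298, 0.0851]
tool_rot: [0.706, 0.708, -0.001, -0.001]
ft_force: [-0.5, 0.3, -0.6]
grip_width: 0.0
```

>>> {"fn": "play_rows", "kwargs": {"motion": [{"fingers":1,"translation":[0,0,1.5],"roll":0},{"fingers":1,"translation":[0,0,2.5],"roll":0},{"fingers":1,"translation":[0,0,2.9],"roll":0},{"fingers":1,"translation":[0,0,3.2],"roll":0},{"fingers":1,"translation":[0,0,3.4],"roll":0},{"fingers":1,"translation":[0,0,3.4],"roll":0}]}}

```text
clock: 13.23
eef_pos: [0.5486, -0.0293, 0.0517]
tool_rot: [0.706, 0.708, -0.0, -0.0]
ft_force: [-0.6, 0.3, -0.6]
grip_width: 0.0004
```

>>> {"fn": "play_rows", "kwargs": {"motion": [{"fingers":1,"translation":[0,0,0.2],"roll":0},{"fingers":1,"translation":[0,0,0.4],"roll":0},{"fingers":1,"translation":[0,0,0.5],"roll":0},{"fingers":1,"translation":[0,0,0.5],"roll":0}]}}

```text
clock: 13.57
eef_pos: [0.5487, -0.03, 0.048]
tool_rot: [0.706, 0.708, -0.0, -0.0]
ft_force: [-4.1, 0.7, 10.0]
grip_width: -0.0
```

>>> {"fn": "play_rows", "kwargs": {"motion": [{"fingers":1,"translation":[0,0,0.1],"roll":0},{"fingers":1,"translation":[0,0,0.2],"roll":0},{"fingers":1,"translation":[0,0,0.3],"roll":0},{"fingers":1,"translation":[0,0,0.3],"roll":0},{"fingers":1,"translation":[0,0,0.3],"roll":0}]}}

```text
clock: 13.98
eef_pos: [0.5488, -0.03, 0.048]
tool_rot: [0.706, 0.708, 0.0, 0.0]
ft_force: [-10.6, 0.6, 27.0]
grip_width: -0.0001
```

At 27 N it no longer moves, with the tip at z = 0.034, exactly the seated height. I retreat and check.

>>> {"fn": "play_rows", "kwargs": {"motion": [{"fingers":1,"translation":[0,0,-2],"roll":0},{"fingers":1,"translation":[0,0,-5],"roll":0},{"fingers":1,"translation":[0,-2,-8],"roll":0},{"fingers":1,"translation":[0,-5,-11],"roll":0},{"fingers":1,"translation":[2,-8,-13],"roll":0},{"fingers":1,"translation":[5,-10,-14],"roll":0},{"fingers":1,"translation":[8,-10,-14],"roll":0},{"fingers":1,"translation":[11,-10,-14],"roll":0},{"fingers":1,"translation":[14,-10,-14],"roll":0},{"fingers":1,"translation":[14,-10,-14],"roll":0},{"fingers":1,"translation":[14,-10,-14],"roll":0}]}}

```text
clock: 14.9
eef_pos: [0.4484, 0.1109, 0.1837]
tool_rot: [0.705, 0.709, -0.001, -0.0]
ft_force: [0.3, -1.0, -0.9]
grip_width: -0.0001
```

Run:
```python
from m import *
c=cam('top');s=cam('side');np.savez('top2',**c);np.savez('side2',**s)
dark=lambda q:q.max(2)<62
I=c['pixels'];
for n,y in(('loose',-.0285),('stowed',-.118)):
    u=proj(c,[.548,y,.034]).astype(int); print(n,rect(c,blob(I,(u[0]-9,u[1]-13,u[0]+9,u[1]+13),dark),.034))
    u=proj(s,[.548,y,.034]).astype(int)
    try: print(' side',rect(s,blob(s['pixels'],(u[0]-15,u[1]-15,u[0]+15,u[1]+15),dark),.034))
    except Exception as e: print('side hidden')
u=proj(s,[.56,-.06,.04]).astype(int)
cv2.imwrite('pics/v8.png',np.hstack([cv2.resize(I[180:300,305:425],(400,400),interpolation=cv2.INTER_CUBIC),cv2.resize(s['pixels'][u[1]-60:u[1]+60,u[0]-60:u[0]+60],(400,400),interpolation=cv2.INTER_CUBIC)])[:,:,::-1]); o=bot.get_obs(); print(o['clock'],o['eef_pos'],o['ft_force'])
```

```text
loose (151, array([549.4, -27.2]), ((549.4144897460938, -27.627431869506836), (36.87954330444336, 24.316085815429688), 0.47944721579551697))
 side (276, array([560.8, -14.4]), ((559.5189208984375, -22.108863830566406), (51.50847244262695, 75.80252838134766), 59.9702262878418))
stowed (149, array([ 548. , -116.6]), ((548.0389404296875, -117.52803039550781), (37.005489349365234, 24.293193817138672), 0.05594591423869133))
 side (93, array([ 545.8, -116.1]), ((546.058837890625, -115.95071411132812), (20.771240234375, 31.63346290588379), 89.83393096923828))
15.0 [0.44846872 0.10942957 0.18371116] [ 0.5439719  -0.04893518  0.27343347]
```

View pics/v8.png

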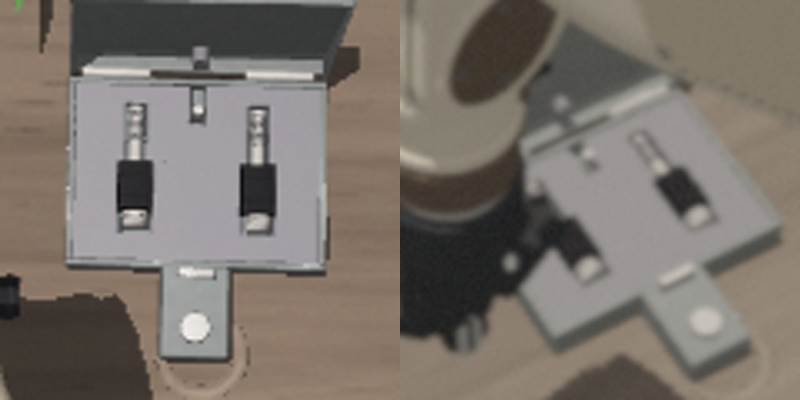

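The bolt sits like its twin, 89.9 mm beside it and 1.4 mm further along x. The lid is open and the arm is clear.

```bash
python3 -c "
from workcell import bot
print(bot.job_done())"
```

```text
the job is handed in; nothing more can be done
None
```

The job is done and handed in at about 15 s. I pressed the release button (5.3 N, close to the bottom of its travel), and the lid sprang up. I swung the lid back to its stop with the closed fingertips, then picked up the black and steel bolt. I laid it in the empty cutout with its shaft towards the hinge, and pressed it home with the closed fingertips at 27 N.

**Last checks:**
- **Bolt height:** pressing stopped at fingertip height 0.034 m, the expected height of the seated spacer's top.
- **Bolt position:** in the top view its spacer lies 89.9 mm across and 1.4 mm along from the stowed twin (90 and 0 are ideal), with less than 0.01 rad between them.
- **Lid:** it still looks wide open against its stop. From the fingertip position when it stopped moving I work out about 1.75 rad.
- **Arm:** it was clear of everything.

**Disagreements and gaps:**
- The final side-view measurement of the seated bolt was spoiled by the arm hiding part of it, so I relied on the top view.
- Wrist-camera estimates of the held bolt along its length differed by up to about 5 mm from one edge to another. It still went into the cutout with little force.
- I did not measure the cup, tape and keys again at the end; the arm's path stayed away from them.

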